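Fill the bead jar through the funnel and cover it

ROBOT

A 6-joint arm with a two-finger parallel gripper is mounted at the origin on the work surface. World frame = base frame: x ahead of the robot, y to its left, z up, the work surface at z = 0. Lengths are in m, angles in rad, forces in N, time in s.
With the tool pointing down it reaches from about 0.275 to 0.825 m from the base axis. Payload 4.9 kg.
Tool frame: the origin (TCP) lies on the centre line of the jaws, within the pads' length; the fingertips stand 22 mm ahead of it and the grasp point (between the pads) lies 3 mm ahead of it (bot.tips_ahead is the distance from the TCP to the fingertips, in m); z points along the fingers, y is the line along which they close (so a half turn about z gives the same grasp; the last joint's range is limited). The gripper opens to 85 mm and grips with 20 to 120 N. Pads are 22 mm wide; open, the fingers measure 114 mm over their backs; the gripper's body (76 mm by 85 mm) begins 54 mm behind the grasp point. The pads swing forward as they close: fully open they stand 13 mm farther back than shut.
Start: joints at [-1.384, 0.326, -0.193, 1.052, 0, 1.437], TCP at [0.173, -0.522, 0.253] pointing down, gripper open.
Joint ranges: [-2.65, 2.65], [-0.97, 1.79], [-1.3, 1.35], [-1.93, 2.1], [-1.47, 1.37], [-3.14, 3.14]. Speed limits (rad/s): [2.57, 2.57, 3.14, 3.14, 3.14, 3.14].

INTERFACE

Orientations are given as a rotation vector (axis times angle).
In Python, from cell import bot, eyes gives the robot as it stands.
- The arm moves only by the tool servo_tool, never from a script. Its argument "targets" is one flat list of numbers, 7 for each row, row after row: the shift along the tool's x, y, z in m, then the turn, a rotation vector about the tool's x, y, z in rad, then the finger opening in m, from 0 to 0.0854. In form: [dx, dy, dz, ax, ay, az, fingers, dx, dy, dz, ax, ay, az, fingers, ...]. A call has 1 to 12 rows; each row is the pose to reach, as a shift and turn from the pose commanded when the call began, along the tool's axes at that moment; what a row does not reach only later rows make up. A row lasts 1/12 s, in which the tool goes at most 41.7 mm and 7.16 degrees, less where a joint would pass 70% of its speed; a pose out of reach is approached as far as the arm can. A call with a gripper value outside its range is refused whole. The fingers move at their own pace and stop on an object; "grip_force" is the grip in N (left out, the last holds). Time passes only in rows, so rows that repeat a pose let the fingers close. It gives the time, the measured TCP pose, the force, the opening and the grip force at its end, in the units of the state.
- bot.get_state(): the state, without advancing time (a new reading comes with each control period).
- eyes.snapshot(name): name is "scene" or "top" or "wrist"; returns the picture (420x560x3 uint8, blue, green, red); there is no depth.
- eyes.camera_model(name): a dict with "fx", "fy", "cx", "cy" (pixels), "extrinsics" (4x4, takes a point from world to camera coordinates); the wrist camera has in their place "hand_eye" (4x4, takes a point from camera to tool coordinates, whose origin is the TCP and whose axes are the flange's). Camera axes: x right, y up, looking along -z (the intrinsics and any distortion apply to the point x, -y, -z); pixel columns grow to the right and rows downward; lengths in m; the calibration is good to about 2 mm. The wrist camera is an equidistant fisheye: a pixel r from the principal point sees the ray r / f radians off the axis. A picture is of the moment at which its call begins: read the wrist's pose just before it. camera_model takes no time and is no camera call.
- bot.job_done(): hands the job in; it is judged then, once.
The state is a dict: "time": time; "q": joint angles; "qd": joint speeds; "joint_torque": joint torques, N m; "position": TCP position; "tcp_rot": TCP orientation; "contact_force": force on the tool from outside, world axes, zero at the start; "moment": the same for the moment, N m; "gripper_width": finger opening in m; "grip_force": force on a finger pad.
Only numpy, scipy, OpenCV 4.12 (cv2) and the standard library are available. Lean on these libraries where they do the work, as an engineer would, in place of code of your own. Each camera call takes 0.05 s, during which the arm holds its last target. There are 200 camera calls.

TASK

Tip all six wooden beads from the hand scoop through the funnel into the clear jar below it, and stand the empty scoop back upright on the bench. Then lay the wooden cover flat across the two side boards of the filling stand, between their raised edges and covering the whole funnel mouth, without dropping it. Leave the jar standing in place and do not disturb the other things on the bench.

Things in the scene. Friction and masses are not known exactly. Their poses are not given: they have to be found in the camera images.
- stand: Fixed plywood filling stand, 120 (x) x 163 (y) mm, base board 170 mm x 12 mm thick. Origin: centre of its underside, z up. Side boards along its +y and -y sides: inner faces at y = +-56 mm, flat tops 146 mm above the bench, each with a 6 mm thick raised outer edge to 153 mm (edges 151 mm apart inside). Open at +x and -x. A funnel is fixed between the boards on the origin's axis.
- mouth (a point): Centre of the funnel's mouth, 140 mm above the bench, axes as stand. The mouth is 100 mm across outside, 94 mm inside; the funnel narrows at about 30 degrees from vertical to a throat 40 mm across inside, whose lower end is 80 mm above the bench and 2 mm above the jar's rim.
- rest (a point): Point midway between the flat tops of the two side boards, at their height (146 mm above the bench), axes as stand. The cover's underside origin belongs here, its y axis along the stand's y axis (either way round).
- jar: Loose clear jar under the funnel on the stand's base board: 52 mm outside, 46 mm inside, 66 mm high, open at the top, floor 5 mm thick, about 0.2 kg. Origin: centre of its underside, z up.
- scoop: Loose aluminium scoop with the beads, 0.14-0.24 kg empty. Origin on its underside, z up, mouth to -x. Pan 62 mm wide, walls 34 mm high, x from -65 (lip) to 47 mm, open at top and front; floor 3 mm, level, from x = -25 rising 10 deg to the lip. Wooden handle post at the back: 20 x 20 mm, 100 high, at x = 55, square to the axes. Beads stay in when level, leave when tipped 30-50 deg mouth down.
- post (a point): Point on the axis of the scoop's post, 78 mm above the scoop's underside (22 mm under the post's top): where to grip. Axes as scoop.
- lip (a point): Middle of the scoop's front lip (x = -65, y = 0, z = 10 mm in the scoop's frame). Axes as scoop.
- cover: Loose plywood cover, 120 (x) x 140 (y) x 8 mm, 0.11-0.23 kg, lying flat. Origin: centre of its underside, z up. On top in the middle a wooden grip block 20 (x) x 60 (y) mm, its top 44 mm above the underside.
- grip (a point): Centre of the cover's grip block, 33 mm above the cover's underside: where to take it, fingers closing along the cover's x. Axes as cover.
- bead0: Barrel-shaped wooden bead, 17 mm across and 14.8 mm high with 9.2 mm flats, about 12 g; starts in the scoop. Origin: its centre.
- bead1: Barrel-shaped wooden bead, 17 mm across and 14.8 mm high with 9.2 mm flats, about 12 g; starts in the scoop. Origin: its centre.
- bead2: Barrel-shaped wooden bead, 17 mm across and 14.8 mm high with 9.2 mm flats, about 12 g; starts in the scoop. Origin: its centre.
- bead3: Barrel-shaped wooden bead, 17 mm across and 14.8 mm high with 9.2 mm flats, about 12 g; starts in the scoop. Origin: its centre.
- bead4: Barrel-shaped wooden bead, 17 mm across and 14.8 mm high with 9.2 mm flats, about 12 g; starts in the scoop. Origin: its centre.
- bead5: Barrel-shaped wooden bead, 17 mm across and 14.8 mm high with 9.2 mm flats, about 12 g; starts in the scoop. Origin: its centre.
- tumbler: Bystander: dark metal can, 72 mm across, 160 mm high, upright. Origin: centre of its underside.
- spare_jar: Bystander: closed jar, 52 mm across, 85 mm high. Origin: centre of its underside.
- tape: Bystander: tape roll lying flat, 90 mm across, 24 mm high. Origin: centre of its underside.
- awl: Bystander: screwdriver-like awl lying on the bench, 170 mm long along its x. Origin near its middle.
- spool: Bystander: thread spool standing, 64 mm across, 50 mm high. Origin: centre of its underside.
There are look-alikes about, which are no part of the job. Several things have the shape of the stand; the one meant has the colours described above.

How it is judged:
By the outcome, as a careful person would: the job done as asked, in the order asked, and still so for the second after the job is handed in, with the robot touching nothing.
It also fails if it takes over 67 s, if anything falls off the work surface, if the arm or the gripper's body presses on something with over 40 N, if the wrist force passes 120 N, or if a joint passes its speed limit or range.

## Working session

There is one attempt and no reset: what is moved stays moved. The work goes in short steps, Python scripts to look and compute and a tool call to move; the robot and the scene stay as the last step left them, time stands still between calls to the robot, and variables do not carry over. Pictures are saved under pics/ and viewed, at most 13 in all, crops included, and the job is handed in when it is done.

Besides the shell and the picture viewer there is one more tool, called after "Call:" as name(argument=value, ...) on one line, values as JSON. servo_tool: Moves the arm, as the interface text tells. Its arguments: {"type":"object","properties":{"targets":{"type":"array","items":{"type":"number"}},"grip_force":{"type":"number"}},"required":["targets"]}

```bash
ls; mkdir -p pics
python3 - <<'E'
from cell import bot, eyes
import cv2, json
s=bot.get_state(); print(s)
for n in("scene","top"):
    cv2.imwrite(f"pics/{n}0.png",cv2.resize(eyes.snapshot(n),(800,600),interpolation=cv2.INTER_CUBIC))
for n in("scene","top","wrist"): print(n,eyes.camera_model(n))
E
```

```text
pics
{'time': 0.0, 'q': array([-1.38417505e+00,  3.26924551e-01, -1.93592382e-01,  1.05197193e+00,
        4.19463258e-05,  1.43661602e+00]), 'qd': array([-4.82086160e-04,  9.22174612e-04,  2.54557784e-05, -1.34258914e-04,
        1.89921821e-03, -1.65751201e-04]), 'joint_torque': array([-1.44106623e-03, -4.43389714e+01,  2.62445390e+01,  1.53868587e-02,
       -3.50947066e-04,  6.45577160e-06]), 'position': array([ 0.17336239, -0.52139964,  0.25250909]), 'tcp_rot': array([-3.09959381e+00, -5.01485460e-01,  3.83422750e-06]), 'contact_force': array([ 0.02473889, -0.43909799,  0.23022141]), 'moment': array([-0.02872493,  0.05103714,  0.0366497 ]), 'grip_force': 0.0, 'gripper_width': 0.08532753269519422}
scene {'fx': 476.53165827576754, 'fy': 476.53165827576754, 'cx': 279.24533949033673, 'cy': 202.93016794081998, 'extrinsics': array([[-0.11605311,  0.99302378, -0.02086749,  0.0174993 ],
       [-0.68942095, -0.06541194,  0.72140144,  0.27687744],
       [ 0.7150038 ,  0.09810737,  0.69220266, -1.51113896],
       [ 0.        ,  0.        ,  0.        ,  1.        ]])}
top {'fx': 463.07892600154116, 'fy': 463.07892600154116, 'cx': 280.1865150683492, 'cy': 209.41435106096327, 'extrinsics': array([[ 0.01168993, -0.99985222,  0.01260483,  0.03378557],
       [ 0.98563892,  0.01364564,  0.16831432, -0.52335458],
       [-0.16846145,  0.01045623,  0.98565278, -1.14886398],
       [ 0.        ,  0.        ,  0.        ,  1.        ]])}
wrist {'fx': 325.19226210127806, 'fy': 325.19226210127806, 'cx': 278.6214633400823, 'cy': 207.66342601428954, 'hand_eye': array([[ 7.10295170e-04,  9.54848063e-01,  2.97093710e-01,
         7.72580769e-02],
       [ 9.99998891e-01, -1.06717460e-03,  1.03905000e-03,
        -7.80981598e-04],
       [ 1.30918574e-03,  2.97092642e-01, -9.54847762e-01,
        -1.21453257e-01],
       [ 0.00000000e+00,  0.00000000e+00,  0.00000000e+00,
         1.00000000e+00]])}
```

View pics/scene0.png

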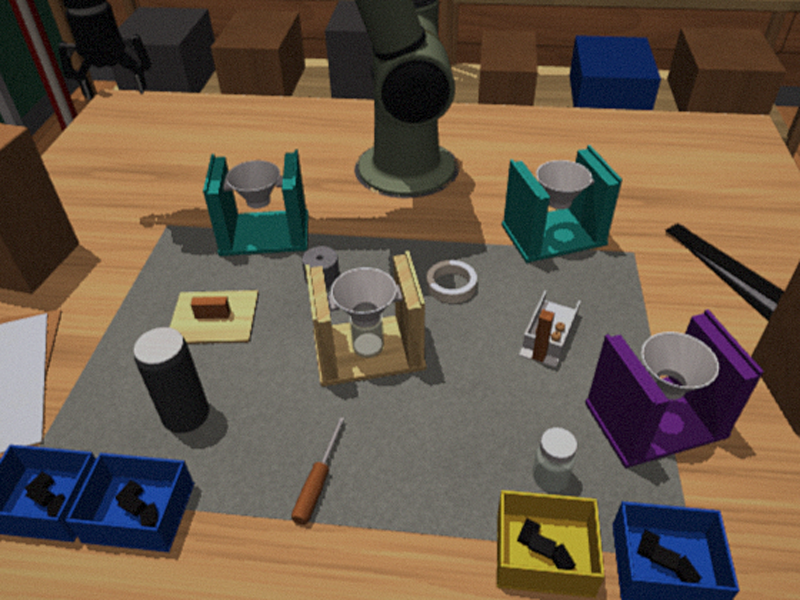

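View pics/top0.png

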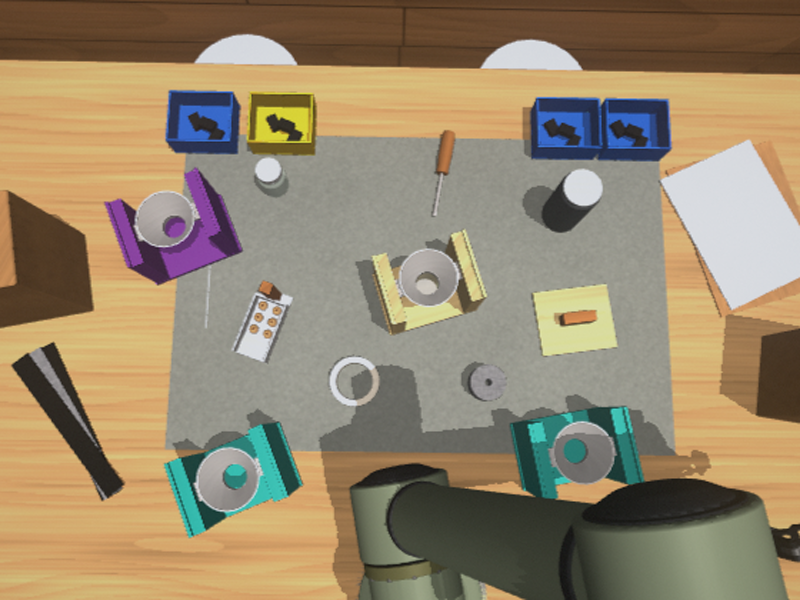

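The plywood stand is at the centre of the top view (430,280). The scoop is at the left (265,322), with its post towards the far end, and the cover is at the right (577,319). Next I'll enlarge crops of these.

Run:
```python
import cv2, numpy as np
from cell import eyes
def crop(im,x,y,w,h,k):
    c=cv2.resize(im[y:y+h,x:x+w],None,fx=k,fy=k,interpolation=cv2.INTER_CUBIC)
    for i in range(0,w,10): cv2.line(c,(i*k,0),(i*k,6 if (x+i)%50 else 14),(0,0,255),1); 
    for j in range(0,h,10): cv2.line(c,(0,j*k),(6 if (y+j)%50 else 14,j*k),(0,0,255),1)
    cv2.putText(c,f"{x},{y}",(16,14),0,.4,(0,0,255),1); return c
t=eyes.snapshot("top"); s=eyes.snapshot("scene")
cv2.imwrite("pics/t.png",t);cv2.imwrite("pics/s.png",s)
a=np.hstack([crop(t,160,190,50,70,4),crop(t,255,155,90,70,4),crop(t,365,190,60,70,4)])
b=np.hstack([crop(s,360,200,50,60,4),crop(s,210,170,90,60,4),crop(s,115,200,60,60,4)])
o=np.vstack([a,b]);print(o.shape);cv2.imwrite("pics/m.png",o)
```

```text
(520, 800, 3)
```

View pics/m.png

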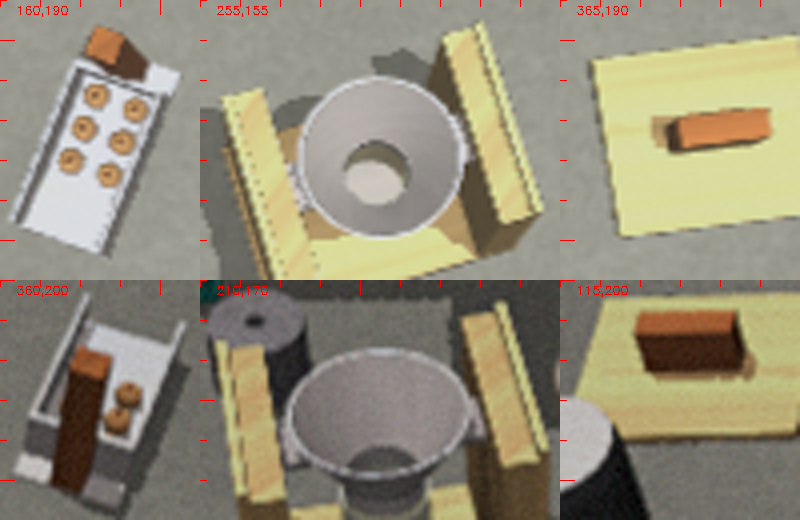

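The crops show the scoop's mouth facing the robot, the stand's boards running along world x at about 18° yaw, and the cover at about 7° yaw. I'll fit the poses from the corner pixels I read in both views.

```bash
cat > h.py <<'E'
import numpy as np, cv2
from cell import bot, eyes
from scipy.optimize import least_squares
from scipy.spatial.transform import Rotation as R
C={n:eyes.camera_model(n) for n in("scene","top","wrist")}
def proj(n,P):
    c=C[n]; p=np.atleast_2d(P)@c["extrinsics"][:3,:3].T+c["extrinsics"][:3,3]
    return np.c_[c["cx"]+c["fx"]*p[:,0]/-p[:,2], c["cy"]-c["fy"]*p[:,1]/-p[:,2]]
def pose(x,P): return np.asarray(P)/1e3@R.from_euler('z',x[2]).as_matrix().T+[x[0],x[1],0]
def fit(obs,x0):
    def f(x): return np.concatenate([(proj(n,pose(x,[P]))[0]-uv) for n,P,uv in obs])
    r=least_squares(f,x0,loss='soft_l1'); return r.x,r.fun.reshape(-1,2)
def toolmove(p1,R1,p0=None,R0=None):
    s=bot.get_state(); p0=s["position"] if p0 is None else p0; R0=R.from_rotvec(s["tcp_rot"]) if R0 is None else R0
    return R0.inv().apply(np.asarray(p1)-p0),(R0.inv()*R1).as_rotvec()
E
cat > fit.py <<'E'
from h import *
np.set_printoptions(precision=4,suppress=True)
c=lambda u0,v0,x,y:(lambda U,V:((U-u0+.5)/4-.5+x,(V-v0+.5)/4-.5+y))
g=lambda U,V:((U+.5)*.7-.5,(V+.5)*.7-.5)
st=c(200,0,255,155); ss=c(200,280,210,170); pt=c(0,0,160,190); ps=c(0,280,360,200); ct=c(560,0,365,190); cs=c(560,280,115,200)
T=lambda f,P,U,V:("top",P,f(U,V)); S=lambda f,P,U,V:("scene",P,f(U,V))
O={"stand":([T(st,(0,0,140),383,157),T(st,(60,-81.5,153),480,22),T(st,(-60,-81.5,153),543,212),T(st,(60,-56,146),443,40),T(st,(-60,-56,146),502,222),T(st,(60,81.5,153),222,97),T(st,(60,56,146),262,88),
 S(ss,(60,56,146),503,465),S(ss,(60,81.5,153),550,460),S(ss,(-60,56,146),462,317),S(ss,(-60,81.5,153),503,303),S(ss,(60,-56,146),285,500),S(ss,(-60,-81.5,153),215,342),S(ss,(-60,-56,146),262,345)],[.45,0,.3]),
"scoop":([T(pt,(55,0,100),106,45),T(pt,(-65,31,34),12,220),T(pt,(-65,-31,34),105,253),T(pt,(47,31,34),78,62),T(pt,(47,-31,34),163,97),S(ps,(55,0,100),90,364),S(ps,(-65,-31,34),86,295),S(ps,(-65,31,34),183,322),S(ps,(47,-31,34),30,415)],[.4,.3,-.4]),
"cover":([T(g,(60,70,8),532,294),T(g,(60,-70,8),608,285),T(g,(-60,-70,8),618,346),T(g,(-60,70,8),541,355),T(ct,(0,0,44),724,128),S(g,(-60,-70,8),182,291),S(g,(-60,70,8),258,291),S(g,(60,70,8),249,342),S(g,(60,-70,8),168,341),S(cs,(0,0,44),686,323)],[.4,-.2,.1]),
"tumbler":([T(g,(0,0,160),582,188),S(g,(0,0,160),161,346)],[.6,-.2,0]),
"spool":([T(g,(0,0,50),488,382),S(g,(0,0,50),321,258)],[.3,-.1,0]),"tape":([T(g,(0,0,24),354,380),S(g,(0,0,24),452,279)],[.3,.1,0]),
"sparejar":([T(g,(0,0,85),268,169),S(g,(0,0,85),558,444)],[.6,.2,0])}
for k,(o,x0) in O.items():
    x,r=fit(o,x0); print(k,x,np.degrees(x[2]),"hyp",np.hypot(*x[:2]));print(np.c_[[q[0][0]=='s' for q in o],r].T)
E
python3 fit.py
```

```text
stand [ 0.5455 -0.005   0.2995] 17.16106114241529 hyp 0.5454893762444767
[[ 0.      0.      0.      0.      0.      0.      0.      1.      1.
   1.      1.      1.      1.      1.    ]
 [-0.4747  0.942   0.5163 -0.2672  0.0499 -0.2705  0.1121 -0.2526  0.0955
  -0.2061  0.6563  0.3075 -0.0196  0.0892]
 [-0.322  -0.7565 -0.7083 -1.5664  0.3115 -0.796  -0.786  -0.2059 -3.1238
  -0.4642 -0.8633 -1.0401 -0.6953 -0.6514]]
scoop [ 0.4802  0.2898 -0.3267] -18.716580228769484 hyp 0.5608715849518959
[[ 0.      0.      0.      0.      0.      1.      1.      1.      1.    ]
 [ 0.0563 -0.0616 -0.6588 -0.4578  0.6372  0.2381 -0.3991  0.3685 -0.5794]
 [-0.3555  0.2079  0.0414 -0.9126 -1.7948 -1.2244 -0.952  -0.4217 -0.1957]]
cover [ 0.497  -0.2825  0.1213] 6.9478705546035515 hyp 0.5716926665135867
[[ 0.      0.      0.      0.      0.      1.      1.      1.      1.
   1.    ]
 [ 0.1686 -1.3766 -1.0464  0.3785 -0.1077 -0.5541  0.704  -0.2389 -2.1404
   0.1793]
 [-2.0055 -1.212   0.5495  0.0037 -0.5762 -0.1284 -1.1371 -1.965  -0.2262
  -1.0251]]
tumbler [ 0.6991 -0.2596  0.    ] 0.0 hyp 0.7457354831924533
[[ 0.      1.    ]
 [-0.6265 -0.4226]
 [-0.8059 -1.7116]]
spool [ 0.3776 -0.1142  0.    ] 0.0 hyp 0.39444606241335295
[[ 0.      1.    ]
 [-0.4153 -0.382 ]
 [-0.4222 -1.0459]]
tape [0.3802 0.1221 0.    ] 0.0 hyp 0.3993038007282322
[[ 0.      1.    ]
 [-0.0184  0.0293]
 [-0.7246 -1.7041]]
sparejar [0.7527 0.281  0.    ] 0.0 hyp 0.8034206790991107
[[ 0.      1.    ]
 [ 0.3194  0.2685]
 [-0.9131 -0.7023]]
```

The poses are consistent: residuals are about 1 px and all points are in reach. Now the first move, to above the scoop post.

```bash
cat >> h.py <<'E'
np.set_printoptions(precision=4,suppress=True)
def Rd(psi,tilt=0):  # tool down, tool y at azimuth psi (deg); tilt: about world axis = left of psi, tool z swings toward +psi
    a=np.radians(psi); y=np.array([np.cos(a),np.sin(a),0]); z=np.array([0,0,-1.]); x=np.cross(y,z)
    M=R.from_matrix(np.c_[x,y,z]); ax=np.array([-np.sin(a),np.cos(a),0])
    return R.from_rotvec(-np.radians(tilt)*ax)*M
def go(p,psi,tilt=0):
    d,r=toolmove(p,Rd(psi,tilt)); print("d",d,"r",r)
E
python3 - <<'E'
from h import *
a=np.radians(-18.7); post=np.array([.4802,.2898])+.055*np.array([np.cos(a),np.sin(a)]); print(post)
go([*post,.22],-18.7); print(Rd(0,30).as_matrix())
E
```

```text
[0.5323 0.2722]
d [ 0.5909 -0.6401  0.0336] r [-0.0009 -0.0006 -0.9236]
[[ 0.     0.866  0.5  ]
 [ 1.     0.     0.   ]
 [ 0.     0.5   -0.866]]
```

Call:
servo_tool(targets=[0.02, -0.02, 0, 0, 0, -0.1, 0.085, 0.05, -0.05, 0, 0, 0, -0.2, 0.085, 0.08, -0.08, 0, 0, 0, -0.3, 0.085, 0.11, -0.11, 0, 0, 0, -0.4, 0.085, 0.14, -0.14, 0, 0, 0, -0.5, 0.085, 0.17, -0.17, 0, 0, 0, -0.6, 0.085, 0.2, -0.2, 0, 0, 0, -0.7, 0.085, 0.23, -0.23, 0, 0, 0, -0.8, 0.085, 0.26, -0.26, 0, 0, 0, -0.9, 0.085, 0.29, -0.29, 0, 0, 0, -0.9236, 0.085, 0.32, -0.32, 0, 0, 0, -0.9236, 0.085, 0.35, -0.35, 0, 0, 0, -0.9236, 0.085])

```text
time: 1.2
position: [0.3918, -0.0849, 0.2535]
tcp_rot: [2.553, 1.83, 0.001]
contact_force: [1.5, -0.4, -0.4]
gripper_width: 0.0851
grip_force: 0.0
```

Run:
```python
from h import *
print(bot.get_state()["q"]); go([.5323,.2722,.22],-18.7)
```

```text
[-0.398   0.0468 -0.5422  0.9811 -0.      1.4994]
d [0.3833 0.0185 0.0335] r [ 0.0007  0.0001 -0.0002]
```

Call:
servo_tool(targets=[0.03, 0.0, 0, 0, 0, 0, 0.085, 0.065, 0.003, 0, 0, 0, 0, 0.085, 0.105, 0.005, 0, 0, 0, 0, 0.085, 0.145, 0.007, 0, 0, 0, 0, 0.085, 0.185, 0.009, 0.005, 0, 0, 0, 0.085, 0.225, 0.011, 0.01, 0, 0, 0, 0.085, 0.265, 0.013, 0.015, 0, 0, 0, 0.085, 0.305, 0.015, 0.02, 0, 0, 0, 0.085, 0.34, 0.017, 0.025, 0, 0, 0, 0.085, 0.37, 0.018, 0.03, 0, 0, 0, 0.085, 0.383, 0.0185, 0.0335, 0, 0, 0, 0.085, 0.383, 0.0185, 0.0335, 0, 0, 0, 0.085])

```text
time: 2.2
position: [0.5318, 0.2721, 0.2183]
tcp_rot: [-2.549, -1.835, 0.002]
contact_force: [0.3, 0.2, -1.0]
gripper_width: 0.0849
grip_force: 0.0
```

```bash
cat >> h.py <<'E'
def wproj(P,s):
    c=C["wrist"]; H=c["hand_eye"]; Rt=R.from_rotvec(s["tcp_rot"])
    t=Rt.inv().apply(np.atleast_2d(P)-s["position"]); p=(t-H[:3,3])@H[:3,:3]
    q=np.c_[p[:,0],-p[:,1],-p[:,2]]; th=np.arctan2(np.hypot(q[:,0],q[:,1]),q[:,2]); ph=np.arctan2(q[:,1],q[:,0])
    return np.c_[c["cx"]+c["fx"]*th*np.cos(ph),c["cy"]+c["fx"]*th*np.sin(ph)]
E
python3 - <<'E'
from h import *
s=bot.get_state(); print(s["position"],s["q"]); im=eyes.snapshot("wrist"); cv2.imwrite("pics/w1.png",im)
P=[(45,10,100),(65,10,100),(65,-10,100),(45,-10,100),(47,31,34),(47,-31,34),(-65,31,34),(-65,-31,34)]
uv=wproj(pose([.4802,.2898,-.3267],P),s); print(uv)
k=im.copy(); k=cv2.resize(k,(800,600),interpolation=cv2.INTER_CUBIC)
for u in uv: cv2.circle(k,tuple(int(round(v)) for v in ((u+.5)/.7-.5)),3,(0,0,255),1)
cv2.imwrite("pics/w1b.png",k)
E
```

```text
[0.5318 0.2721 0.2183] [ 0.3493  0.4382 -0.1164  1.0175  0.0003  2.2433]
[[265.7929 198.558 ]
 [291.9069 198.6766]
 [291.483  223.2347]
 [265.9895 223.1191]
 [270.5693 158.465 ]
 [270.7078 220.2967]
 [158.156  160.2173]
 [163.4465 219.2774]]
```

View pics/w1b.png

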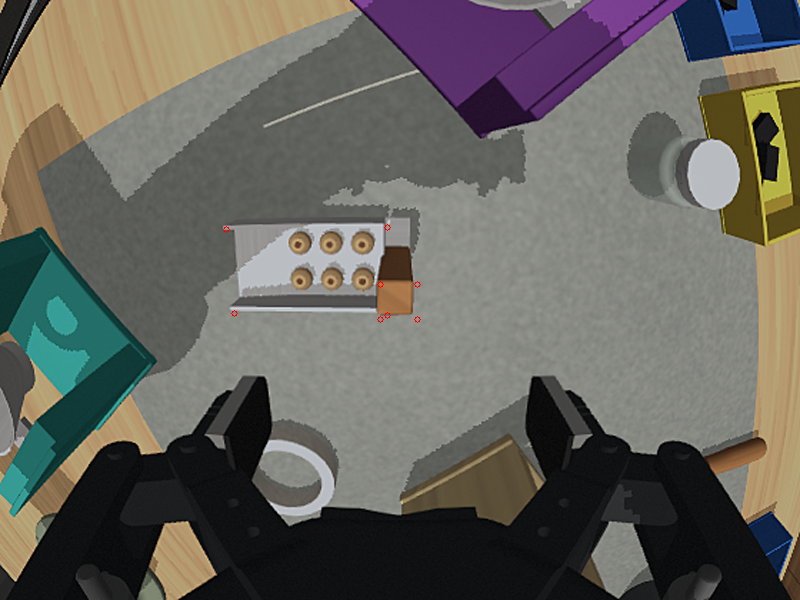

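The wrist view shows the post top at about (395,298) against a predicted (399,302). That is 1.5–2 mm, so the pose holds. Descending with a small correction, then gripping.

Call:
servo_tool(targets=[0.001, -0.001, 0.02, 0, 0, 0, 0.085, 0.0015, -0.0015, 0.045, 0, 0, 0, 0.085, 0.0015, -0.0015, 0.07, 0, 0, 0, 0.08, 0.0015, -0.0015, 0.095, 0, 0, 0, 0.06, 0.0015, -0.0015, 0.115, 0, 0, 0, 0.05, 0.0015, -0.0015, 0.13, 0, 0, 0, 0.04, 0.0015, -0.0015, 0.138, 0, 0, 0, 0.035, 0.0015, -0.0015, 0.138, 0, 0, 0, 0.03, 0.0015, -0.0015, 0.138, 0, 0, 0, 0.022, 0.0015, -0.0015, 0.138, 0, 0, 0, 0.01, 0.0015, -0.0015, 0.138, 0, 0, 0, 0.01, 0.0015, -0.0015, 0.138, 0, 0, 0, 0.01], grip_force=60)

```text
time: 3.25
position: [0.5316, 0.2719, 0.0828]
tcp_rot: [2.552, 1.831, 0.003]
contact_force: [0.8, 0.5, 0.1]
gripper_width: 0.0196
grip_force: 58.9
```

Call:
servo_tool(targets=[0, 0, -0.003, 0, 0, 0, 0.01, 0, 0, -0.008, 0, 0, 0, 0.01, 0, 0, -0.018, 0, 0, 0, 0.01, 0, 0, -0.035, 0, 0, 0, 0.01, 0, 0, -0.055, 0, 0, 0, 0.01, 0, 0, -0.08, 0, 0, 0, 0.01, 0, 0, -0.105, 0, 0, 0, 0.01, 0, 0, -0.13, 0, 0, 0, 0.01, 0, 0, -0.152, 0, 0, 0, 0.01, 0, 0, -0.172, 0, 0, 0, 0.01, 0, 0, -0.184, 0, 0, 0, 0.01, 0, 0, -0.19, 0, 0, 0, 0.01])

```text
time: 4.25
position: [0.5317, 0.2723, 0.2752]
tcp_rot: [2.552, 1.831, 0.007]
contact_force: [-0.4, 0.6, -2.6]
gripper_width: 0.0194
grip_force: 58.8
```

Run:
```python
from h import *
s=bot.get_state();print(s["position"],s["contact_force"],s["gripper_width"],s["q"]); go([.6855,-.005,.273],0)
```

```text
[0.5317 0.2723 0.2752] [-0.404   0.5617 -2.5786] 0.019447063954216196 [ 0.3497  0.3992 -0.0284  1.1388 -0.      2.2467]
d [-0.2134  0.2345  0.0024] r [ 0.0039 -0.0021 -0.3261]
```

Call:
servo_tool(targets=[-0.002, 0.002, 0, 0, 0, -0.003, 0.01, -0.006, 0.007, 0, 0, 0, -0.01, 0.01, -0.015, 0.016, 0, 0, 0, -0.023, 0.01, -0.023, 0.026, 0, 0, 0, -0.036, 0.01, -0.034, 0.0375, 0, 0, 0, -0.052, 0.01, -0.045, 0.049, 0, 0, 0, -0.068, 0.01, -0.0555, 0.061, 0, 0, 0, -0.085, 0.01, -0.066, 0.0727, 0, 0, 0, -0.101, 0.01, -0.077, 0.0844, 0, 0, 0, -0.117, 0.01, -0.0875, 0.096, 0, 0, 0, -0.134, 0.01, -0.098, 0.108, 0, 0, 0, -0.15, 0.01, -0.109, 0.12, 0, 0, 0, -0.166, 0.01])

```text
time: 5.25
position: [0.6093, 0.1287, 0.27]
tcp_rot: [-2.39, -2.036, 0.004]
contact_force: [-0.1, 0.5, -2.2]
gripper_width: 0.0192
grip_force: 58.8
```

Run:
```python
from h import *
s=bot.get_state();print(s["position"],s["contact_force"],s["gripper_width"]); go([.6855,-.005,.273],0)
```

```text
[0.6093 0.1287 0.27  ] [-0.0818  0.5213 -2.1843] 0.019206061826794053
d [-0.1199  0.0965 -0.0031] r [-0.0029  0.0006 -0.1597]
```

Call:
servo_tool(targets=[-0.012, 0.0095, 0, 0, 0, -0.016, 0.01, -0.0244, 0.019, 0, 0, 0, -0.032, 0.01, -0.0365, 0.0287, 0, 0, 0, -0.048, 0.01, -0.0487, 0.0383, 0, 0, 0, -0.064, 0.01, -0.061, 0.0479, 0, 0, 0, -0.08, 0.01, -0.073, 0.0574, 0, 0, 0, -0.096, 0.01, -0.085, 0.067, 0, 0, 0, -0.112, 0.01, -0.0965, 0.0758, 0, 0, 0, -0.127, 0.01, -0.106, 0.0832, 0, 0, 0, -0.139, 0.01, -0.114, 0.0895, 0, 0, 0, -0.15, 0.01, -0.12, 0.094, 0, 0, 0, -0.157, 0.01, -0.1218, 0.0957, 0, 0, 0, -0.16, 0.01])

```text
time: 6.25
position: [0.6847, -0.0068, 0.2706]
tcp_rot: [-2.222, -2.219, 0.002]
contact_force: [-0.8, -0.1, -2.8]
gripper_width: 0.0191
grip_force: 58.8
```

Run:
```python
from h import *
s=bot.get_state();print(s["position"],s["contact_force"],s["gripper_width"],s["q"])
a=eyes.snapshot("scene");b=eyes.snapshot("top"); cv2.imwrite("pics/p.png",np.hstack([cv2.resize(a[100:340,150:350],None,fx=2,fy=2),cv2.resize(b[60:300,200:400],None,fx=2,fy=2)]))
go([.6855,-.005,.273],0)
```

```text
[ 0.6847 -0.0068  0.2706] [-0.8356 -0.102  -2.826 ] 0.019144575892192844 [-0.1175  0.5806  0.2523  1.2439 -0.0003  1.4546]
d [ 0.0007  0.001  -0.0019] r [-0.001  -0.0004 -0.0009]
```

View pics/p.png

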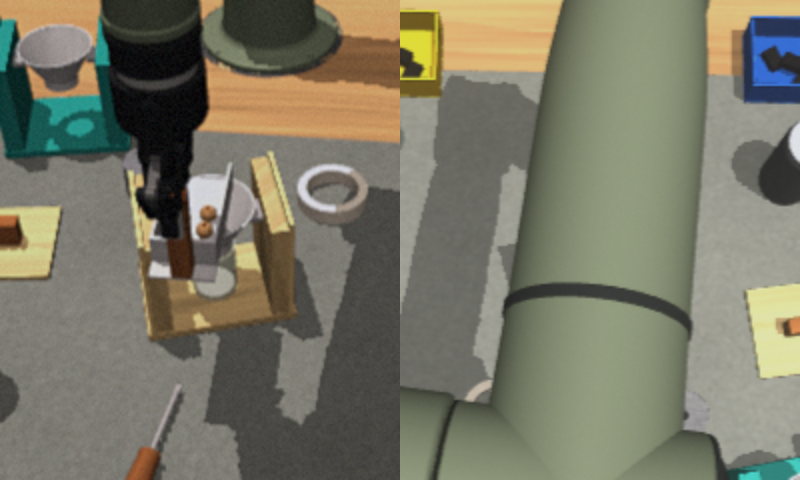

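Run:
```python
from h import *
o=np.array([.6847-.055,-.0068,.188])
for P in [(-65,31,34),(47,31,34),(47,-31,34),(65,-10,0),(65,10,0)]: 
    u=proj("scene",o+np.array(P)/1e3)[0]; print(P,u,(u-[150,100])*2)
p0=bot.get_state()["position"]; R0=Rd(0)
L0=np.array([.5647,-.0068,.198])
for th in range(0,66,5):
    t=np.radians(th); lz=max(.198-.0012*th,.158); f=min(1,th/40)
    P=np.array([L0[0]+.12*np.cos(t)-.0728*np.sin(t)+.001*f, L0[1]+.0018*f, lz+.12*np.sin(t)+.0728*np.cos(t)])
    print(th,toolmove(P,Rd(0,th),p0,R0))
```

```text
(-65, 31, 34) [264.9006 179.8234] [229.8013 159.6469]
(47, 31, 34) [256.4729 219.9324] [212.9459 239.8648]
(47, -31, 34) [223.19   217.6117] [146.3799 235.2235]
(65, -10, 0) [234.2091 238.0759] [168.4183 276.1518]
(65, 10, 0) [244.8155 238.8592] [189.631  277.7183]
0 (array([-0.0011,  0.0002,  0.0003]), array([0., 0., 0.]))
5 (array([-0.0008, -0.0065, -0.0038]), array([-0.0873,  0.    ,  0.    ]))
10 (array([-0.0006, -0.014 , -0.0074]), array([-0.1745,  0.    ,  0.    ]))
15 (array([-0.0004, -0.0223, -0.0102]), array([-0.2618,  0.    ,  0.    ]))
20 (array([-0.0002, -0.0314, -0.0123]), array([-0.3491,  0.    ,  0.    ]))
25 (array([ 0.0001, -0.0412, -0.0135]), array([-0.4363,  0.    ,  0.    ]))
30 (array([ 0.0003, -0.0515, -0.0139]), array([-0.5236,  0.    ,  0.    ]))
35 (array([ 0.0005, -0.0624, -0.0153]), array([-0.6109,  0.    ,  0.    ]))
40 (array([ 0.0007, -0.0737, -0.0198]), array([-0.6981,  0.    ,  0.    ]))
45 (array([ 0.0007, -0.0854, -0.0232]), array([-0.7854,  0.    ,  0.    ]))
50 (array([ 0.0007, -0.0974, -0.0256]), array([-0.8727,  0.    ,  0.    ]))
55 (array([ 0.0007, -0.1096, -0.0269]), array([-0.9599,  0.    ,  0.    ]))
60 (array([ 0.0007, -0.1218, -0.0272]), array([-1.0472,  0.    ,  0.    ]))
65 (array([ 0.0007, -0.1341, -0.0264]), array([-1.1345,  0.    ,  0.    ]))
```

Call:
servo_tool(targets=[0, -0.0033, -0.002, -0.0436, 0, 0, 0.01, 0, -0.0065, -0.0038, -0.0873, 0, 0, 0.01, 0, -0.0102, -0.0056, -0.1309, 0, 0, 0.01, 0, -0.014, -0.0074, -0.1745, 0, 0, 0.01, 0, -0.0181, -0.0088, -0.2182, 0, 0, 0.01, 0, -0.0223, -0.0102, -0.2618, 0, 0, 0.01, 0, -0.0268, -0.0113, -0.3054, 0, 0, 0.01, 0, -0.0314, -0.0123, -0.3491, 0, 0, 0.01, 0, -0.0352, -0.0128, -0.384, 0, 0, 0.01, 0, -0.0392, -0.0133, -0.4189, 0, 0, 0.01, 0, -0.0412, -0.0135, -0.4363, 0, 0, 0.01, 0, -0.0432, -0.0136, -0.4538, 0, 0, 0.01])

```text
time: 7.35
position: [0.64, -0.0043, 0.2853]
tcp_rot: [1.969, 1.97, 0.455]
contact_force: [1.2, -0.4, -2.0]
gripper_width: 0.0189
grip_force: 59.4
```

Run:
```python
from h import *
s=bot.get_state(); p0=s["position"]; print(p0,s["contact_force"],s["gripper_width"])
R0=R.from_rotvec(s["tcp_rot"]); a=R0.as_matrix()[:,2]; th0=np.degrees(np.arcsin(a[0])); print("tilt",th0)
t=np.radians(th0); L=p0-np.array([.12*np.cos(t)-.0728*np.sin(t),0,.12*np.sin(t)+.0728*np.cos(t)]); print("lip",L)
for th in range(26,63,3):
    t=np.radians(th); lz=max(L[2]-.001*(th-26),.156)
    P=np.array([.5647+.12*np.cos(t)-.0728*np.sin(t),-.0052,lz+.12*np.sin(t)+.0728*np.cos(t)])
    print(th,*toolmove(P,Rd(0,th),p0,R0))
```

```text
[ 0.64   -0.0043  0.2853] [ 1.1953 -0.3721 -1.9526] 0.01892908016663432
tilt 26.002957675312274
lip [ 0.564  -0.0043  0.1673]
26 [-0.0009  0.0006  0.0003] [ 0.0001 -0.0007  0.0006]
29 [-0.0009 -0.0047 -0.0032] [-0.0523 -0.0007  0.0006]
32 [-0.0009 -0.0103 -0.0065] [-0.1047 -0.0008  0.0006]
35 [-0.0009 -0.0162 -0.0095] [-0.157  -0.0008  0.0005]
38 [-0.0009 -0.0221 -0.0129] [-0.2094 -0.0008  0.0005]
41 [-0.0008 -0.0273 -0.0182] [-0.2617 -0.0008  0.0005]
44 [-0.0008 -0.0327 -0.0231] [-0.3141 -0.0008  0.0005]
47 [-0.0008 -0.0384 -0.0277] [-0.3665 -0.0008  0.0005]
50 [-0.0008 -0.0443 -0.0321] [-0.4188 -0.0008  0.0004]
53 [-0.0008 -0.0505 -0.0361] [-0.4712 -0.0008  0.0004]
56 [-0.0008 -0.0568 -0.0398] [-0.5235 -0.0009  0.0004]
59 [-0.0008 -0.0634 -0.0432] [-0.5759 -0.0009  0.0004]
62 [-0.0008 -0.0701 -0.0462] [-0.6283 -0.0009  0.0003]
```

Call:
servo_tool(targets=[0, -0.0021, -0.0015, -0.0262, 0, 0, 0.01, 0, -0.0047, -0.0032, -0.0523, 0, 0, 0.01, 0, -0.0075, -0.0049, -0.0785, 0, 0, 0.01, 0, -0.0103, -0.0065, -0.1047, 0, 0, 0.01, 0, -0.0133, -0.008, -0.1309, 0, 0, 0.01, 0, -0.0162, -0.0095, -0.157, 0, 0, 0.01, 0, -0.0192, -0.0112, -0.1832, 0, 0, 0.01, 0, -0.0221, -0.0129, -0.2094, 0, 0, 0.01, 0, -0.0247, -0.0156, -0.2356, 0, 0, 0.01, 0, -0.0273, -0.0182, -0.2617, 0, 0, 0.01, 0, -0.0273, -0.0182, -0.2617, 0, 0, 0.01, 0, -0.0273, -0.0182, -0.2617, 0, 0, 0.01])

```text
time: 8.35
position: [0.608, -0.0047, 0.2896]
tcp_rot: [1.806, 1.807, 0.674]
contact_force: [0.2, 0.6, -1.4]
gripper_width: 0.0193
grip_force: 59.7
```

Run:
```python
from h import *
s=bot.get_state(); p0=s["position"]; print(p0,s["contact_force"],s["gripper_width"])
R0=R.from_rotvec(s["tcp_rot"]); a=R0.as_matrix()[:,2]; th0=np.degrees(np.arcsin(a[0])); print("tilt",th0)
b=eyes.snapshot("scene");w=eyes.snapshot("wrist")
cv2.imwrite("pics/p2.png",np.hstack([cv2.resize(b[110:270,170:310],None,fx=3,fy=3),cv2.resize(w[60:300,130:430],(370,480))]))
for th in (41,45,49,53,57,60):
    t=np.radians(th); lz=.156
    P=np.array([.5647+.12*np.cos(t)-.0728*np.sin(t),-.0045,lz+.12*np.sin(t)+.0728*np.cos(t)])
    print(th,*toolmove(P,Rd(0,th),p0,R0))
```

```text
[ 0.608  -0.0047  0.2896] [ 0.2342  0.634  -1.4305] 0.01930480730850292
tilt 40.92601186897637
41 [ 0.0002 -0.0003 -0.0004] [-0.0013 -0.0005  0.0001]
45 [ 0.0002 -0.0057 -0.0086] [-0.0711 -0.0005  0.0001]
49 [ 0.0002 -0.0116 -0.0163] [-0.1409 -0.0005  0.0001]
53 [ 0.0002 -0.0181 -0.0237] [-0.2107 -0.0005  0.0001]
57 [ 0.0002 -0.0251 -0.0306] [-0.2805 -0.0005  0.0001]
60 [ 0.0002 -0.0306 -0.0354] [-0.3329 -0.0005  0.0001]
```

View pics/p2.png

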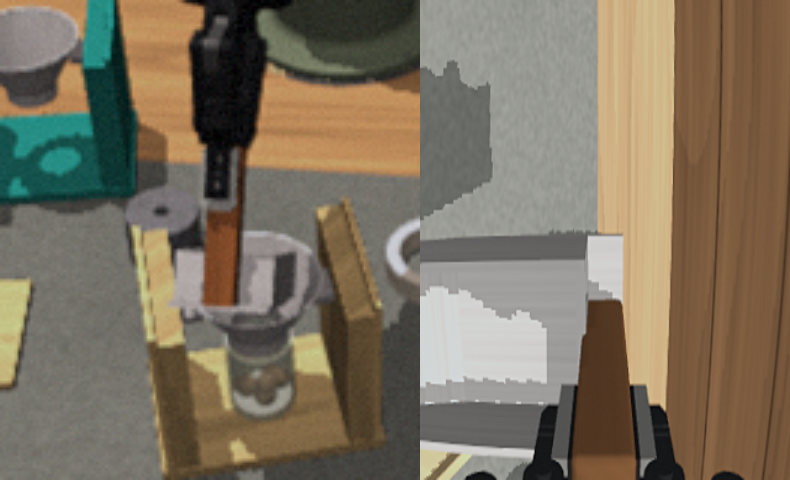

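The wrist view shows the visible part of the pan empty, and the scene view shows beads in the jar at (262,382). I'll tip a little further to be sure, then level the scoop.

Call:
servo_tool(targets=[0, -0.0027, -0.0042, -0.035, 0, 0, 0.01, 0, -0.0057, -0.0086, -0.0711, 0, 0, 0.01, 0, -0.0116, -0.0163, -0.1409, 0, 0, 0.01, 0, -0.0181, -0.0237, -0.2107, 0, 0, 0.01, 0, -0.0181, -0.0237, -0.2107, 0, 0, 0.01, 0, -0.0181, -0.0237, -0.2107, 0, 0, 0.01, 0, -0.0181, -0.0237, -0.2107, 0, 0, 0.01, 0, -0.0181, -0.0237, -0.2107, 0, 0, 0.01])

```text
time: 9.12
position: [0.582, -0.0058, 0.298]
tcp_rot: [1.664, 1.665, 0.833]
contact_force: [0.0, 0.1, -1.6]
gripper_width: 0.0194
grip_force: 59.8
```

Run:
```python
from h import *
s=bot.get_state(); p0=s["position"]; print(p0,s["contact_force"],s["gripper_width"])
R0=R.from_rotvec(s["tcp_rot"]);th0=np.degrees(np.arcsin(R0.as_matrix()[0,2])); print("tilt",th0)
w=eyes.snapshot("wrist"); cv2.imwrite("pics/w3.png",w)
for th in (53,46,39,32,25,18,11,4,0):
    t=np.radians(th); lz=.156+.04*(53-th)/53
    P=np.array([.5647+.12*np.cos(t)-.0728*np.sin(t)+.02*(53-th)/53,-.0045,lz+.12*np.sin(t)+.0728*np.cos(t)])
    print(th,*toolmove(P,Rd(0,th),p0,R0))
```

```text
[ 0.582  -0.0058  0.298 ] [ 0.0471  0.1029 -1.6475] 0.019427764169192552
tilt 53.191897602321625
53 [ 0.0013 -0.0039 -0.0012] [0.0033 0.0006 0.0004]
46 [0.0013 0.0099 0.013 ] [0.1255 0.0007 0.0004]
39 [0.0013 0.0217 0.028 ] [0.2477 0.0007 0.0003]
32 [0.0013 0.0315 0.0436] [0.3699 0.0007 0.0003]
25 [0.0013 0.0393 0.0595] [0.492  0.0007 0.0002]
18 [0.0013 0.045  0.0756] [0.6142 0.0007 0.0002]
11 [0.0013 0.0486 0.0916] [0.7364 0.0008 0.0002]
4 [0.0013 0.0501 0.1071] [0.8586 0.0008 0.0001]
0 [0.0013 0.0501 0.1157] [0.9284 0.0008 0.0001]
```

Call:
servo_tool(targets=[0, 0.002, 0.005, 0.05, 0, 0, 0.01, 0, 0.0099, 0.013, 0.1255, 0, 0, 0.01, 0, 0.0217, 0.028, 0.2477, 0, 0, 0.01, 0, 0.0315, 0.0436, 0.3699, 0, 0, 0.01, 0, 0.0393, 0.0595, 0.492, 0, 0, 0.01, 0, 0.045, 0.0756, 0.6142, 0, 0, 0.01, 0, 0.0486, 0.0916, 0.7364, 0, 0, 0.01, 0, 0.0501, 0.1071, 0.8586, 0, 0, 0.01, 0, 0.0501, 0.1157, 0.9284, 0, 0, 0.01, 0, 0.0501, 0.1157, 0.9284, 0, 0, 0.01, 0, 0.0501, 0.1157, 0.9284, 0, 0, 0.01])

```text
time: 10.08
position: [0.7047, -0.0055, 0.2615]
tcp_rot: [-2.218, -2.218, 0.006]
contact_force: [-0.0, 0.5, -2.1]
gripper_width: 0.0191
grip_force: 59.8
```

Run:
```python
from h import *
s=bot.get_state(); p0=s["position"]; print(p0,s["contact_force"],s["gripper_width"])
a=eyes.snapshot("scene");w=eyes.snapshot("wrist")
cv2.imwrite("pics/p4.png",np.hstack([cv2.resize(a[110:270,190:290],None,fx=3.5,fy=3.5,interpolation=cv2.INTER_CUBIC),cv2.resize(w[60:300,100:340],(440,560)[:1]+(560,))]))
go([.5317,.2722,.271],-18.7)
```

```text
[ 0.7047 -0.0055  0.2615] [-0.0132  0.4627 -2.0907] 0.019132557780336113
d [ 0.2775 -0.1711 -0.0048] r [-0.      0.0001  0.3262]
```

View pics/p4.png

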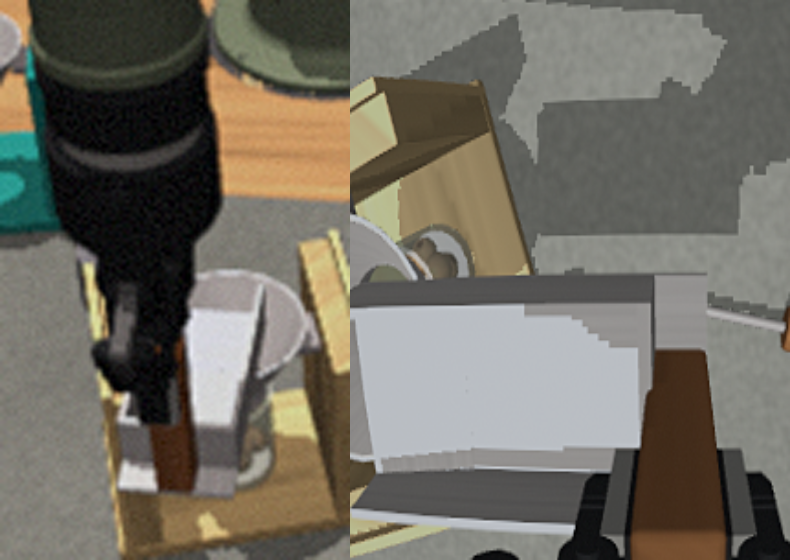

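The pan is empty and the beads are in the jar. Carrying the scoop back to its original spot.

Call:
servo_tool(targets=[0.006, -0.003, 0, 0, 0, 0.007, 0.01, 0.022, -0.014, 0, 0, 0, 0.026, 0.01, 0.047, -0.029, 0, 0, 0, 0.055, 0.01, 0.075, -0.046, 0, 0, 0, 0.088, 0.01, 0.103, -0.063, 0, 0, 0, 0.12, 0.01, 0.133, -0.082, 0, 0, 0, 0.156, 0.01, 0.164, -0.101, 0, 0, 0, 0.192, 0.01, 0.194, -0.12, 0, 0, 0, 0.228, 0.01, 0.222, -0.137, 0, 0, 0, 0.26, 0.01, 0.247, -0.152, 0, 0, 0, 0.29, 0.01, 0.266, -0.164, 0, 0, 0, 0.313, 0.01, 0.2775, -0.171, 0, 0, 0, 0.326, 0.01])

```text
time: 11.18
position: [0.5281, 0.2743, 0.2702]
tcp_rot: [-2.551, -1.833, -0.007]
contact_force: [0.5, -0.2, -1.8]
gripper_width: 0.0192
grip_force: 59.8
```

Call:
servo_tool(targets=[0, 0, 0.01, 0, 0, 0, 0.01, 0, 0, 0.03, 0, 0, 0, 0.01, 0, 0, 0.055, 0, 0, 0, 0.01, 0, 0, 0.08, 0, 0, 0, 0.01, 0, 0, 0.105, 0, 0, 0, 0.01, 0, 0, 0.125, 0, 0, 0, 0.01, 0, 0, 0.14, 0, 0, 0, 0.01, 0, 0, 0.15, 0, 0, 0, 0.01, 0, 0, 0.155, 0, 0, 0, 0.01, 0, 0, 0.155, 0, 0, 0, 0.01])

```text
time: 12.02
position: [0.5305, 0.2715, 0.1119]
tcp_rot: [-2.552, -1.83, 0.002]
contact_force: [-1.0, 0.3, -1.5]
gripper_width: 0.0192
grip_force: 59.8
```

Run:
```python
from h import *
s=bot.get_state(); p0=s["position"]; print(p0,s["contact_force"],s["gripper_width"])
go([.5317,.2722,.083],-18.7)
w=eyes.snapshot("wrist"); cv2.imwrite("pics/w5.png",w)
```

```text
[0.5305 0.2715 0.1119] [-1.0127  0.2971 -1.5243] 0.019239993561228363
d [0.0011 0.001  0.0289] r [-0.0016  0.0005 -0.0005]
```

Call:
servo_tool(targets=[0, 0, 0.008, 0, 0, 0, 0.01, 0, 0, 0.016, 0, 0, 0, 0.01, 0, 0, 0.022, 0, 0, 0, 0.01, 0, 0, 0.025, 0, 0, 0, 0.01, 0, 0, 0.027, 0, 0, 0, 0.01, 0, 0, 0.028, 0, 0, 0, 0.01, 0, 0, 0.028, 0, 0, 0, 0.01])

```text
time: 12.65
position: [0.5309, 0.2721, 0.0834]
tcp_rot: [-2.552, -1.83, 0.003]
contact_force: [-1.2, -0.7, -1.3]
gripper_width: 0.0196
grip_force: 59.8
```

Call:
servo_tool(targets=[0, 0, 0.0005, 0, 0, 0, 0.01, 0, 0, 0.001, 0, 0, 0, 0.01, 0, 0, 0.0015, 0, 0, 0, 0.01, 0, 0, 0.0015, 0, 0, 0, 0.01])

```text
time: 12.98
position: [0.5312, 0.2722, 0.0827]
tcp_rot: [-2.552, -1.83, 0.002]
contact_force: [-1.6, -0.3, 2.0]
gripper_width: 0.0197
grip_force: 60.4
```

Contact with the bench (force now upward). Releasing and rising.

Call:
servo_tool(targets=[0, 0, 0.0015, 0, 0, 0, 0.024, 0, 0, 0.0015, 0, 0, 0, 0.03, 0, 0, 0.0015, 0, 0, 0, 0.045, 0, 0, 0.0015, 0, 0, 0, 0.06, 0, 0, -0.005, 0, 0, 0, 0.06, 0, 0, -0.02, 0, 0, 0, 0.06, 0, 0, -0.045, 0, 0, 0, 0.065, 0, 0, -0.08, 0, 0, 0, 0.07, 0, 0, -0.115, 0, 0, 0, 0.08, 0, 0, -0.15, 0, 0, 0, 0.085, 0, 0, -0.17, 0, 0, 0, 0.085, 0, 0, -0.17, 0, 0, 0, 0.085])

```text
time: 13.98
position: [0.534, 0.2732, 0.2585]
tcp_rot: [2.552, 1.83, 0.012]
contact_force: [0.9, 0.5, 0.3]
gripper_width: 0.085
grip_force: 0.0
```

Run:
```python
from h import *
s=bot.get_state(); print(s["position"],s["contact_force"],s["q"])
w=eyes.snapshot("wrist"); cv2.imwrite("pics/w6.png",w)
a=eyes.snapshot("scene"); cv2.imwrite("pics/p6.png",np.hstack([cv2.resize(w[60:300,80:400],(426,320)),cv2.resize(a[170:290,190:290],(267,320)) ]))
go([.497,-.2825,.22],7)
```

```text
[0.534  0.2732 0.2585] [0.9095 0.4825 0.3115] [ 0.3495  0.41   -0.0547  1.0983  0.0008  2.2466]
d [-0.5368  0.1449  0.033 ] r [ 0.0001 -0.0009 -0.4486]
```

View pics/p6.png

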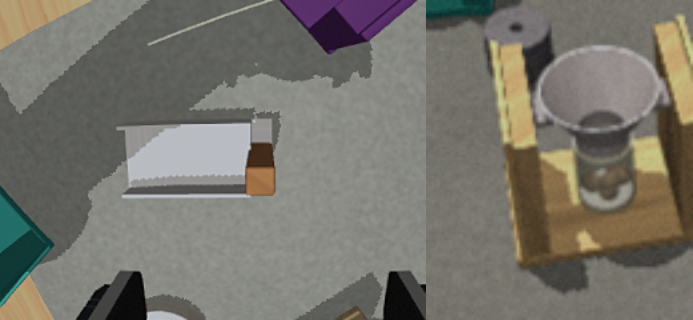

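Call:
servo_tool(targets=[-0.016, 0.004, 0, 0, 0, -0.013, 0.085, -0.048, 0.013, 0, 0, 0, -0.04, 0.085, -0.086, 0.023, 0, 0, 0, -0.072, 0.085, -0.123, 0.033, 0, 0, 0, -0.103, 0.085, -0.161, 0.043, 0, 0, 0, -0.135, 0.085, -0.199, 0.054, 0, 0, 0, -0.166, 0.085, -0.236, 0.064, 0, 0, 0, -0.197, 0.085, -0.274, 0.074, 0, 0, 0, -0.229, 0.085, -0.311, 0.084, 0, 0, 0, -0.26, 0.085, -0.349, 0.094, 0, 0, 0, -0.292, 0.085, -0.38, 0.103, 0, 0, 0, -0.32, 0.085, -0.4, 0.108, 0, 0, 0, -0.334, 0.085])

```text
time: 15.08
position: [0.504, -0.1442, 0.2505]
tcp_rot: [-2.212, -2.225, 0.005]
contact_force: [0.1, -0.8, -0.2]
gripper_width: 0.0848
grip_force: 0.0
```

Run:
```python
from h import *
go([.497,-.2825,.22],7)
```

```text
d [-0.1383 -0.0077  0.0305] r [-0.0049 -0.0006 -0.1163]
```

Call:
servo_tool(targets=[-0.025, -0.002, 0.005, 0, 0, -0.02, 0.085, -0.055, -0.004, 0.012, 0, 0, -0.05, 0.085, -0.085, -0.005, 0.02, 0, 0, -0.08, 0.085, -0.11, -0.006, 0.025, 0, 0, -0.1, 0.085, -0.13, -0.0075, 0.0305, 0, 0, -0.1163, 0.085, -0.1375, -0.0077, 0.0305, 0, 0, -0.1163, 0.085, -0.1375, -0.0077, 0.0305, 0, 0, -0.1163, 0.085, -0.1375, -0.0077, 0.0305, 0, 0, -0.1163, 0.085])

```text
time: 15.75
position: [0.4981, -0.2781, 0.2209]
tcp_rot: [-2.078, -2.351, 0.002]
contact_force: [0.1, 0.5, -0.2]
gripper_width: 0.085
grip_force: 0.0
```

Run:
```python
from h import *
s=bot.get_state(); print(s["position"],s["contact_force"],s["q"])
im=eyes.snapshot("wrist"); cv2.imwrite("pics/w7.png",im)
P=[(10,30,44),(-10,30,44),(-10,-30,44),(10,-30,44),(60,70,8),(-60,70,8),(-60,-70,8),(60,-70,8)]
uv=wproj(pose([.497,-.2825,.1213],P),s); print(uv)
k=cv2.resize(im,(800,600),interpolation=cv2.INTER_CUBIC)
for u in uv: cv2.circle(k,tuple(int(round(v)) for v in ((u+.5)/.7-.5)),2,(0,0,255),1)
cv2.imwrite("pics/w7b.png",k)
go([.497,-.2825,.22],7)
```

```text
[ 0.4981 -0.2781  0.2209] [ 0.1367  0.5416 -0.2437] [-0.6383  0.3897 -0.1849  1.0003 -0.0007  0.8093]
[[287.089  165.6279]
 [265.561  165.5721]
 [266.0641 226.2862]
 [286.4901 226.3667]
 [335.1934 122.2752]
 [218.472  122.0645]
 [223.8239 247.8762]
 [329.4951 248.3306]]
d [-0.0046 -0.002   0.0013] r [-0.0029 -0.0018  0.0021]
```

View pics/w7b.png

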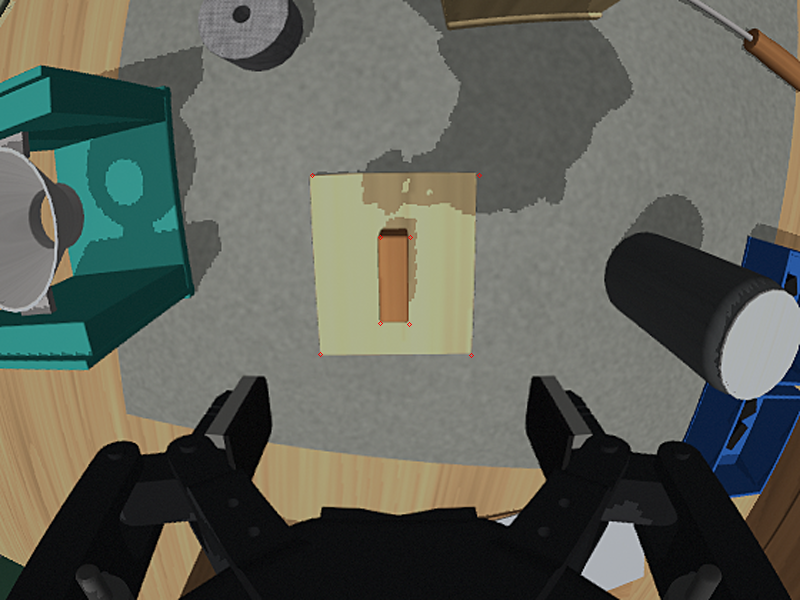

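The wrist view shows the grip block at (393,279), within 1 mm of prediction. Descending and gripping.

Call:
servo_tool(targets=[-0.003, -0.001, 0.02, 0, 0, 0, 0.085, -0.0045, -0.0025, 0.05, 0, 0, 0, 0.08, -0.0045, -0.0025, 0.08, 0, 0, 0, 0.07, -0.0045, -0.0025, 0.11, 0, 0, 0, 0.06, -0.0045, -0.0025, 0.135, 0, 0, 0, 0.05, -0.0045, -0.0025, 0.155, 0, 0, 0, 0.045, -0.0045, -0.0025, 0.17, 0, 0, 0, 0.04, -0.0045, -0.0025, 0.178, 0, 0, 0, 0.04, -0.0045, -0.0025, 0.182, 0, 0, 0, 0.04, -0.0045, -0.0025, 0.182, 0, 0, 0, 0.04, -0.0045, -0.0025, 0.182, 0, 0, 0, 0.04])

```text
time: 16.72
position: [0.497, -0.2836, 0.0406]
tcp_rot: [-2.079, -2.355, 0.002]
contact_force: [-1.0, -0.1, 0.3]
gripper_width: 0.0398
grip_force: 0.0
```

Call:
servo_tool(targets=[0, 0, 0.002, 0, 0, 0, 0.03, 0, 0, 0.003, 0, 0, 0, 0.025, 0, 0, 0.003, 0, 0, 0, 0.02, 0, 0, 0.003, 0, 0, 0, 0.01, 0, 0, 0.003, 0, 0, 0, 0.01, 0, 0, 0.003, 0, 0, 0, 0.01, 0, 0, 0.003, 0, 0, 0, 0.01], grip_force=70)

```text
time: 17.3
position: [0.4966, -0.284, 0.0375]
tcp_rot: [-2.079, -2.354, 0.002]
contact_force: [-2.3, 0.9, 5.6]
gripper_width: 0.0191
grip_force: 69.1
```

Call:
servo_tool(targets=[0, 0, -0.002, 0, 0, 0, 0.01, 0, 0, -0.006, 0, 0, 0, 0.01, 0, 0, -0.015, 0, 0, 0, 0.01, 0, 0, -0.032, 0, 0, 0, 0.01, 0, 0, -0.055, 0, 0, 0, 0.01, 0, 0, -0.08, 0, 0, 0, 0.01, 0, 0, -0.105, 0, 0, 0, 0.01, 0, 0, -0.13, 0, 0, 0, 0.01, 0, 0, -0.155, 0, 0, 0, 0.01, 0, 0, -0.178, 0, 0, 0, 0.01, 0, 0, -0.194, 0, 0, 0, 0.01, 0, 0, -0.2, 0, 0, 0, 0.01])

```text
time: 18.3
position: [0.4978, -0.2844, 0.2403]
tcp_rot: [2.078, 2.352, -0.002]
contact_force: [0.2, 0.1, -2.3]
gripper_width: 0.0189
grip_force: 68.5
```

Run:
```python
from h import *
s=bot.get_state(); print(s["position"],s["contact_force"],s["gripper_width"],R.from_rotvec(s["tcp_rot"]).as_matrix()[:,1:])
cv2.imwrite("pics/w8.png",eyes.snapshot("wrist"))
go([.5455,-.005,.24],17.16)
```

```text
[ 0.4978 -0.2844  0.2403] [ 0.1591  0.054  -2.2818] 0.01885567831909187 [[ 0.9923  0.0016]
 [ 0.1236 -0.0028]
 [ 0.0013 -1.    ]]
d [ 0.2714  0.0819 -0.0007] r [ 0.0009  0.003  -0.1756]
```

Call:
servo_tool(targets=[0.005, 0.002, 0, 0, 0, -0.003, 0.01, 0.019, 0.006, 0, 0, 0, -0.012, 0.01, 0.041, 0.012, 0, 0, 0, -0.026, 0.01, 0.068, 0.02, 0, 0, 0, -0.044, 0.01, 0.098, 0.029, 0, 0, 0, -0.063, 0.01, 0.128, 0.038, 0, 0, 0, -0.082, 0.01, 0.157, 0.047, 0, 0, 0, -0.102, 0.01, 0.187, 0.056, 0, 0, 0, -0.121, 0.01, 0.214, 0.065, 0, 0, 0, -0.139, 0.01, 0.239, 0.072, 0, 0, 0, -0.155, 0.01, 0.258, 0.078, 0, 0, 0, -0.167, 0.01, 0.2714, 0.0819, 0, 0, 0, -0.1756, 0.01])

```text
time: 19.35
position: [0.5431, -0.0007, 0.2349]
tcp_rot: [-1.857, -2.527, 0.003]
contact_force: [-0.3, -0.6, -0.9]
gripper_width: 0.0188
grip_force: 68.4
```

Call:
servo_tool(targets=[0, 0, 0.01, 0, 0, 0, 0.01, 0, 0, 0.025, 0, 0, 0, 0.01, 0, 0, 0.035, 0, 0, 0, 0.01, 0, 0, 0.035, 0, 0, 0, 0.01])

```text
time: 19.68
position: [0.5417, -0.0038, 0.198]
tcp_rot: [-1.861, -2.522, 0.007]
contact_force: [-0.5, -0.3, -1.0]
gripper_width: 0.0189
grip_force: 68.5
```

Run:
```python
from h import *
s=bot.get_state(); print(s["position"],s["contact_force"],s["gripper_width"])
w=eyes.snapshot("wrist"); a=eyes.snapshot("scene"); cv2.imwrite("pics/w9.png",w); cv2.imwrite("pics/s9.png",a)
Rt=R.from_rotvec(s["tcp_rot"]).as_matrix(); o=s["position"]-np.array([0,0,.0375])
B=np.c_[Rt[:,1],-Rt[:,0]*-1,[0,0,1]]; B[:,1]=np.cross([0,0,1],Rt[:,1])
P=np.array([(10,30,44),(-10,30,44),(-10,-30,44),(10,-30,44),(60,70,8),(-60,70,8),(-60,-70,8),(60,-70,8)])/1e3
W=P@B.T+o
k=cv2.resize(w[80:290,130:430],None,fx=1.4,fy=1.4,interpolation=cv2.INTER_CUBIC)
for u in wproj(W,s): cv2.circle(k,tuple(int(round(v)) for v in (u-[130,80]+.5)*1.4-.5),2,(0,0,255),1)
x,y,f=200,150,4
m=cv2.resize(a[y:y+140,x:x+95],None,fx=f,fy=f,interpolation=cv2.INTER_CUBIC)
for u in proj("scene",W): cv2.circle(m,tuple(int(round(v)) for v in (u-[x,y]+.5)*f-.5),2,(0,0,255),1)
S=pose([.5455,-.005,.2995],[(60,56,146),(60,81.5,153),(-60,81.5,153),(60,-56,146),(60,-81.5,153),(60,75.5,146),(60,-75.5,146)])
for u in proj("scene",S): cv2.circle(m,tuple(int(round(v)) for v in (u-[x,y]+.5)*f-.5),2,(255,0,0),1)
o2=np.zeros((560,800,3),np.uint8); o2[:k.shape[0],:420]=k; o2[:560,420:800]=m; cv2.imwrite("pics/m9.png",o2)
go([.5455,-.005,.2],17.16)
```

```text
[ 0.5417 -0.0038  0.198 ] [-0.539  -0.3392 -1.0477] 0.018934169358143918
d [-0.0012  0.0018  0.0005] r [-0.0045 -0.0018 -0.0005]
```

View pics/m9.png

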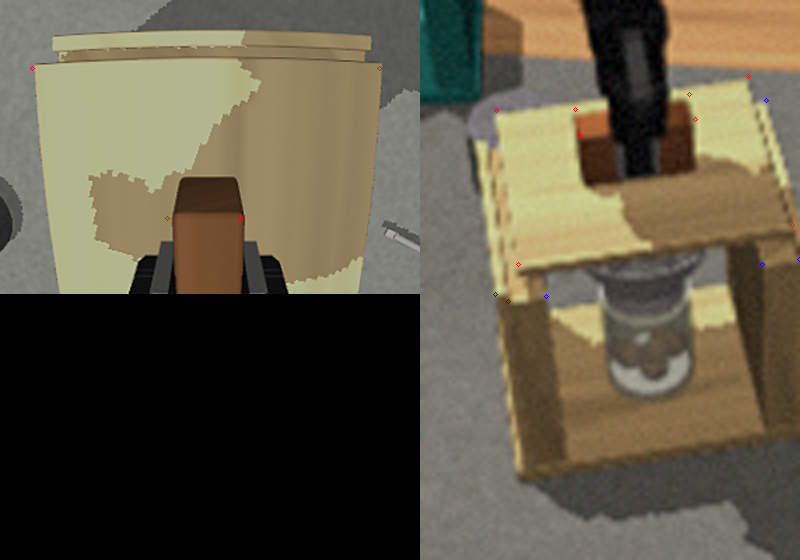

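Call:
servo_tool(targets=[-0.001, 0.001, 0.002, 0, 0, 0, 0.01, -0.001, 0.001, 0.004, 0, 0, 0, 0.01, -0.001, 0.001, 0.004, 0, 0, 0, 0.01, -0.001, 0.001, 0.004, 0, 0, 0, 0.01, -0.001, 0.001, 0.004, 0, 0, 0, 0.01])

```text
time: 20.2
position: [0.5458, -0.0051, 0.198]
tcp_rot: [-1.865, -2.527, 0.002]
contact_force: [0.2, -0.5, -0.9]
gripper_width: 0.019
grip_force: 68.5
```

Run:
```python
from h import *
s=bot.get_state(); print(s["position"],s["contact_force"])
go([.5455,-.005,.1835],17.16)
eyes.snapshot("scene"); go([.5455,-.005,.1835],17.16)
```

```text
[ 0.5458 -0.0051  0.198 ] [ 0.1652 -0.4847 -0.904 ]
d [ 0.0001 -0.0003  0.0145] r [-0.0016 -0.0005 -0.0002]
d [ 0.0001 -0.0003  0.0144] r [-0.0017 -0.0005 -0.0002]
```

Aligned to within 0.5 mm; lowering gently.

Call:
servo_tool(targets=[0, 0, 0.003, 0, 0, 0, 0.01, 0, 0, 0.006, 0, 0, 0, 0.01, 0, 0, 0.009, 0, 0, 0, 0.01, 0, 0, 0.011, 0, 0, 0, 0.01, 0, 0, 0.012, 0, 0, 0, 0.01, 0, 0, 0.013, 0, 0, 0, 0.01, 0, 0, 0.0135, 0, 0, 0, 0.01, 0, 0, 0.0135, 0, 0, 0, 0.01])

```text
time: 20.92
position: [0.5456, -0.0049, 0.1841]
tcp_rot: [-1.864, -2.526, 0.002]
contact_force: [-0.3, -0.1, -1.4]
gripper_width: 0.0191
grip_force: 68.5
```

Call:
servo_tool(targets=[0, 0, 0.0005, 0, 0, 0, 0.01, 0, 0, 0.001, 0, 0, 0, 0.01, 0, 0, 0.001, 0, 0, 0, 0.01, 0, 0, 0.001, 0, 0, 0, 0.01])

```text
time: 21.25
position: [0.5458, -0.0049, 0.1835]
tcp_rot: [-1.864, -2.527, 0.002]
contact_force: [-2.0, -0.1, 1.6]
gripper_width: 0.0186
grip_force: 68.7
```

Contact is at the flat-top height (ridge contact would have come 7 mm higher). Releasing and rising.

Call:
servo_tool(targets=[0, 0, 0.0003, 0, 0, 0, 0.01, 0, 0, 0.0003, 0, 0, 0, 0.022, 0, 0, 0.0003, 0, 0, 0, 0.03, 0, 0, 0.0003, 0, 0, 0, 0.04, 0, 0, 0, 0, 0, 0, 0.05, 0, 0, -0.005, 0, 0, 0, 0.05, 0, 0, -0.02, 0, 0, 0, 0.05, 0, 0, -0.045, 0, 0, 0, 0.05, 0, 0, -0.075, 0, 0, 0, 0.05, 0, 0, -0.1, 0, 0, 0, 0.05, 0, 0, -0.1, 0, 0, 0, 0.05])

```text
time: 22.17
position: [0.5485, -0.0053, 0.2889]
tcp_rot: [1.861, 2.523, 0.005]
contact_force: [0.6, 0.0, -0.1]
gripper_width: 0.0499
grip_force: 0.0
```

Run:
```python
from h import *
s=bot.get_state(); print(s["position"],s["contact_force"],s["gripper_width"])
w=eyes.snapshot("wrist"); a=eyes.snapshot("scene"); cv2.imwrite("pics/w10.png",w)
k=cv2.resize(w[70:300,150:410],None,fx=1.6,fy=1.6,interpolation=cv2.INTER_CUBIC)
S=pose([.5455,-.005,.2995],[(60,70,154),(-60,70,154),(-60,-70,154),(60,-70,154),(60,75.5,153),(-60,75.5,153),(60,-75.5,153),(-60,-75.5,153)])
for i,u in enumerate(wproj(S,s)): cv2.circle(k,tuple(int(round(v)) for v in (u-[150,70]+.5)*1.6-.5),2,(0,0,255) if i<4 else (255,0,0),1)
m=cv2.resize(a[150:290,200:295],(380,560),interpolation=cv2.INTER_CUBIC)
o=np.zeros((560,800,3),np.uint8); o[:k.shape[0],:416]=k[:560]; o[:,420:]=m; cv2.imwrite("pics/m10.png",o)
```

```text
[ 0.5485 -0.0053  0.2889] [ 0.5996  0.0465 -0.1359] 0.04993880440941413
```

View pics/m10.png

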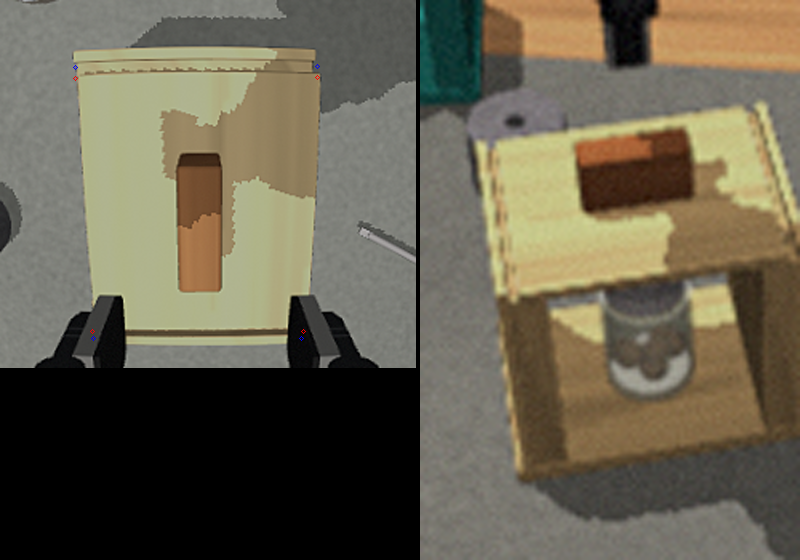

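The cover lies flat between the raised edges, with a gap at both sides (rows 70 and 332 in the wrist crop) and over the whole funnel. The beads are in the jar and the jar is in place. Handing in.

```bash
python3 -c "
from cell import bot
print(bot.job_done())"
```

```text
the job is handed in; nothing more can be done
None
```

I handed the job in at about 22 s: the beads are in the jar (the pan looked empty afterwards, though I didn't count all six), the empty scoop is upright on the bench, and the cover lies flat over the funnel between the raised edges.

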